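# Set two dishes out on their sloped display stands

## Robot

A 7-joint arm with a two-finger parallel gripper is mounted at the origin on the work surface. World frame = base frame: x ahead of the robot, y to its left, z up, the work surface at z = 0. Lengths are in m, angles in rad, forces in N, time in s.
With the tool pointing down it reaches from about 0.4 to 0.875 m from the base axis. Payload 19.3 kg.
Tool frame: the origin (TCP) lies on the centre line of the jaws, within the pads' length; the fingertips stand 14 mm ahead of it and the grasp point (between the pads) lies 5 mm behind it (bot.tip_extent is the distance from the TCP to the fingertips, in m); z points along the fingers, y is the line along which they close (so a half turn about z gives the same grasp; the last joint's range is limited). The gripper opens to 85 mm and grips with 20 to 120 N. Pads are 22 mm wide; open, the fingers measure 114 mm over their backs; the gripper's body (76 mm by 85 mm) begins 54 mm behind the grasp point. The pads swing forward as they close: fully open they stand 13 mm farther back than shut.
Start: joints at [1.23, 0.521, -0.036, 1.599, 0.021, 1.021, -0.113], TCP at [0.167, -0.602, 0.245] pointing down, gripper open.
Joint ranges: [-2.91, 2.91], [-0.3, 2.13], [-1.5, 1.42], [0.17, 2.43], [-1.26, 4.41], [0.16, 1.93], [-2.52, 2.52]. Speed limits (rad/s): [1.89, 1.89, 2.39, 2.39, 3.01, 3.01, 3.01].

## Interface

Orientations are given as [roll, pitch, yaw] about the fixed x, y, z axes, in that order (R = Rz(yaw) Ry(pitch) Rx(roll)).
In Python, from workcell import monitor, grab_frame, camera_model, bot gives the robot as it stands.
- The arm moves only by the tool move_arm, never from a script. Its argument "moves" is a list of rows, each a list of 4 numbers: the shift along the world's x, y, z in mm, then the turn about the world's z in rad. A call has 1 to 12 rows; each row is the pose to reach, as a shift and turn from the pose commanded when the call began; what a row does not reach only later rows make up. A row lasts 1/8 s, in which the tool goes at most 62.5 mm and 10.7 degrees, less where a joint would pass 70% of its speed; a pose out of reach is approached as far as the arm can. A call with a gripper value outside its range is refused whole. "gripper" is the opening, from 0 (shut) to 1 (fully open), set as the call begins (left out, the last holds). The fingers move at their own pace and stop on an object; "newtons" is the grip in N (left out, the last holds). Time passes only in rows, so rows that repeat a pose let the fingers close. It gives the time, the measured TCP pose, the force, the opening and the grip force at its end, in the units of the state.
- monitor.observe(): the state, without advancing time (a new reading comes with each control period).
- grab_frame(name): name is "side" or "top" or "wrist"; returns the picture (420x560x3 uint8, blue, green, red); there is no depth.
- camera_model(name): a dict with "vfov" (degrees; the focal length in pixels is half the picture's height over the tangent of half this angle, whatever the lens; pixels are square), "cx", "cy" (the principal point, pixels), "R" (3x3) and "t" (3): a world point X has camera coordinates R X + t; the wrist camera has in their place "T_tool_cam" (4x4, takes a point from camera to tool coordinates, whose origin is the TCP and whose axes are the flange's). Camera axes: x right, y down, z forward; pixel columns grow to the right and rows downward; lengths in m; the calibration is good to about 2 mm. A picture is of the moment at which its call begins: read the wrist's pose just before it. camera_model takes no time and is no camera call.
- bot.job_done(): hands the job in; it is judged then, once.
The state is a dict: "clock": time; "qpos": joint angles; "qd": joint speeds; "joint_efforts": joint torques, N m; "position": TCP position; "tool_rot": TCP orientation; "force": force on the tool from outside, world axes, zero at the start; "moment": the same for the moment, N m; "grip_width": finger opening in m; "finger_force": force on a finger pad.
Only numpy, scipy, OpenCV 4.12 (cv2) and the standard library are available. Lean on these libraries where they do the work, as an engineer would, in place of code of your own. Each camera call takes 0.05 s, during which the arm holds its last target. There are 200 camera calls.

## Task

Take the blue and the green dish from the drying rack and set each on the sloped stand with the base of its own colour: centred, lying back flat against both rails and settled behind the bottom lip with its long edge resting on the ledge. The ledges are clamped at different heights, so lower each dish gently until you feel it land before letting go: do not drop it or press hard; leave the white dish and all the other crockery where they are.

Things in the scene. Friction and masses are not known exactly. Their poses are not given: they have to be found in the camera images.
- dish_blue: flat rectangular porcelain serving dish, dark blue, the same on both faces with a thin white line round the border, 10 mm thick (its x), 130 mm wide (its y), 105 mm tall (its z), about 0.3 kg. Origin: middle of its lower 130 mm edge; z up the dish, x square to its face. At the start it stands upright on edge in one slot of the rack, with 70 mm from slot to slot.
- dish_green: flat rectangular porcelain serving dish, dark green, the same on both faces with a thin white line round the border, 10 mm thick (its x), 130 mm wide (its y), 105 mm tall (its z), about 0.3 kg. Origin: middle of its lower 130 mm edge; z up the dish, x square to its face. At the start it stands upright on edge in one slot of the rack, with 70 mm from slot to slot.
- dish_white: flat rectangular porcelain serving dish, pale white, the same on both faces with a thin white line round the border, 10 mm thick (its x), 130 mm wide (its y), 105 mm tall (its z), about 0.3 kg. Origin: middle of its lower 130 mm edge; z up the dish, x square to its face. At the start it stands upright on edge in one slot of the rack. Not wanted: it stays in the rack.
- stand_blue: stand with a blue-painted base slab 120 x 140 x 12 mm (x, y, z), fixed to the table; origin: centre of its underside. It carries the sloped rest, whose foot lies 35 mm along +x from the origin, on the slab. Two thin rear legs run from behind the rails' tops to the slab.
- rest_blue: sloped rest of the blue stand. Origin: middle of the slope's foot, 12 mm above the table. z runs up the slope, 30 deg from vertical (at yaw 0 the top leans to -x); x: square out of the slope's front, tipped 30 deg up; y: level. Two rails: front faces at x = 0, 14 mm wide, at y = +-37 mm, z 0 to 105 mm; the 60 mm gap between is open above z = 18.
- slope_blue (a point): fixed point on the slope of the blue stand, at x 0, y 0, z 30 mm in the rest's frame: middle of the ledge's range. The wooden ledge, 130 mm wide: shelf square to the slope, 18 mm deep (x 0 to 18), 6 thick, ending in a 5 mm lip that rises 8 mm above it. It is clamped with its shelf top anywhere from z = 10 to 50 mm; this height is not reported: see or feel it. It holds over 50 N.
- stand_green: stand with a green-painted base slab 120 x 140 x 12 mm (x, y, z), fixed to the table; origin: centre of its underside. It carries the sloped rest, whose foot lies 35 mm along +x from the origin, on the slab. Two thin rear legs run from behind the rails' tops to the slab.
- rest_green: sloped rest of the green stand. Origin: middle of the slope's foot, 12 mm above the table. z runs up the slope, 30 deg from vertical (at yaw 0 the top leans to -x); x: square out of the slope's front, tipped 30 deg up; y: level. Two rails: front faces at x = 0, 14 mm wide, at y = +-37 mm, z 0 to 105 mm; the 60 mm gap between is open above z = 18.
- slope_green (a point): fixed point on the slope of the green stand, at x 0, y 0, z 30 mm in the rest's frame: middle of the ledge's range. The wooden ledge, 130 mm wide: shelf square to the slope, 18 mm deep (x 0 to 18), 6 thick, ending in a 5 mm lip that rises 8 mm above it. It is clamped with its shelf top anywhere from z = 10 to 50 mm; this height is not reported: see or feel it. It holds over 50 N.
- rack: light wooden dish rack, fixed: two bars 230 mm long (x), 12 high, at y = +-40 mm; three slots at x = -70, 0, 70 mm, each between 8 mm dowels (14 mm gap) that end 48 mm above the table. Dishes stand on the bars, 12 mm up, faces square to the rack's x. Origin: centre of its underside.
- mug: bystander: tan mug, 86 mm wide, 75 mm tall. Origin: centre of its underside. To be left alone.
- cup: bystander: teal cup, 72 mm wide, 60 mm tall. Origin: centre of its underside. To be left alone.
- bowl: bystander: pale bowl, 116 mm wide, 50 mm tall. Origin: centre of its underside. To be left alone.
- sauce_bowl: bystander: small white sauce bowl, 64 mm wide, 28 mm tall, near the front of the stands. Origin: centre of its underside. To be left alone.
- vase: bystander: grey bud vase, 76 mm wide, 125 mm tall. Origin: centre of its underside. To be left alone.
- spoon: bystander: wooden spoon lying on the table. Origin: centre of its underside. To be left alone.
There are look-alikes about, which are no part of the job. What is shaped like the dish_green but brown or yellow is not meant.

How it is judged:
At the end, for the whole second after the job is handed in: Blue dish on blue stand, green on green: released, at rest, flat on the rails (within 0.09 rad, middle plane under 10 mm from the rail faces), lower edge behind the lip, level (0.09 rad), 5 to 55 mm up the slope, centred within 15 mm; white dish still in its slot (moved under 25 mm) (x of dish_blue in the frame of rest_blue between 0 and 0.01 m and y of dish_blue in the frame of rest_blue between -0.015 and 0.015 m and z of dish_blue in the frame of rest_blue between 0.005 and 0.055 m and angle between the x axis of dish_blue and the x axis of rest_blue, either way round below 0.09 rad and angle between the z axis of dish_blue and the z axis of rest_blue, either way round below 0.09 rad and linear speed of each of dish_blue, dish_green below 0.01 m/s and contact force between the fingers and dish_blue below 0.1 N and x of dish_green in the frame of rest_green between 0 and 0.01 m and y of dish_green in the frame of rest_green between -0.015 and 0.015 m and z of dish_green in the frame of rest_green between 0.005 and 0.055 m and angle between the x axis of dish_green and the x axis of rest_green, either way round below 0.09 rad and angle between the z axis of dish_green and the z axis of rest_green, either way round below 0.09 rad and contact force between the fingers and dish_green below 0.1 N and distance of dish_white from where it was at the start of the episode below 0.025 m); the robot touches nothing.
It fails at once if the blue dish is dropped or knocked (moves faster than 0.25 m/s while the fingers do not hold it) (contact force between the fingers and dish_blue below 0.2 N and linear speed of dish_blue above 0.25 m/s).
It fails at once if the blue dish is banged or pressed hard on a stand (over 60 N) (contact force between dish_blue and stand_blue above 60 N or contact force between dish_blue and stand_green above 60 N).
It fails at once if the green dish is dropped or knocked (moves faster than 0.25 m/s while the fingers do not hold it) (contact force between the fingers and dish_green below 0.2 N and linear speed of dish_green above 0.25 m/s).
It fails at once if the green dish is banged or pressed hard on a stand (over 60 N) (contact force between dish_green and stand_blue above 60 N or contact force between dish_green and stand_green above 60 N).
It fails at once if the white dish or a bystander is disturbed (moved over 25 mm) (distance of any of dish_white, mug, cup, bowl, sauce_bowl, vase, spoon from where it was at the start of the episode above 0.025 m).
It also fails if it takes over 72 s, if anything falls off the work surface, if the arm or the gripper's body presses on something with over 40 N, if the wrist force passes 120 N, or if a joint passes its speed limit or range.

## Working session

There is one attempt and no reset: what is moved stays moved. The work goes in short steps, Python scripts to look and compute and a tool call to move; the robot and the scene stay as the last step left them, time stands still between calls to the robot, and variables do not carry over. Pictures are saved under pics/ and viewed, at most 10 in all, crops included, and the job is handed in when it is done.

Besides the shell and the picture viewer there is one more tool, called after "Call:" in YAML: its name, and indented under it one key for each argument. move_arm: Moves the arm, as the interface text tells. Its arguments: {"type":"object","properties":{"moves":{"type":"array","items":{"type":"array","items":{"type":"number"}}},"gripper":{"type":"number"},"newtons":{"type":"number"}},"required":["moves"]}

```bash
ls; mkdir -p pics; python3 - <<'E'
from workcell import monitor, grab_frame, camera_model, bot
import cv2
print(monitor.observe())
for n in ("side","top","wrist"):
    print(n,camera_model(n))
    cv2.imwrite(f"pics/{n}0.png",grab_frame(n))
print(bot.tip_extent)
E
```

```text
pics
{'clock': 0.0, 'qpos': array([ 1.22981651,  0.52202642, -0.03633331,  1.59997169,  0.02122436,
        1.02111049, -0.11281712]), 'qd': array([-0.0016702 , -0.0003073 , -0.00062685,  0.00023413,  0.00095423,
        0.00057104, -0.00101323]), 'joint_efforts': array([-8.32220885e-04, -9.27088666e+01,  1.97894365e+00, -3.69909525e+01,
        1.77069521e-02,  8.26388161e-03,  5.41987174e-05]), 'position': array([ 0.16705755, -0.60193897,  0.24473094]), 'tool_rot': array([-3.14046669e+00,  9.80762193e-05,  2.70769985e-01]), 'force': array([-0.25265802,  0.2338065 , -0.09899625]), 'moment': array([ 0.02912406,  0.01186592, -0.00481093]), 'finger_force': 0.0, 'grip_width': 0.08531754843491574}
side {'vfov': 50.657939456659236, 'cx': 277.0326581743743, 'cy': 214.60237273065192, 'R': array([[-0.97971045, -0.2002544 ,  0.00810018],
       [-0.12615332,  0.58477021, -0.80132961],
       [ 0.15573304, -0.78609285, -0.59816824]]), 't': array([0.52477398, 0.11229874, 1.56636746])}
top {'vfov': 54.5855489259919, 'cx': 275.4130267911675, 'cy': 205.3313908847332, 'R': array([[-0.02482669, -0.99967355,  0.0060359 ],
       [-0.97221418,  0.022738  , -0.2329862 ],
       [ 0.2327729 , -0.01165246, -0.97246131]]), 't': array([0.02601791, 0.56054146, 1.15566747])}
wrist {'vfov': 69.42624665792061, 'cx': 282.7478804174128, 'cy': 207.6029090685633, 'T_tool_cam': array([[-9.54710640e-04, -9.60237503e-01, -2.79182782e-01,
         7.06945799e-02],
       [ 9.99998513e-01, -5.15787247e-04, -1.64562785e-03,
        -1.59755641e-03],
       [ 1.43619466e-03, -2.79183938e-01,  9.60236568e-01,
        -1.28818288e-01],
       [ 0.00000000e+00,  0.00000000e+00,  0.00000000e+00,
         1.00000000e+00]])}
0.014
```

View pics/top0.png

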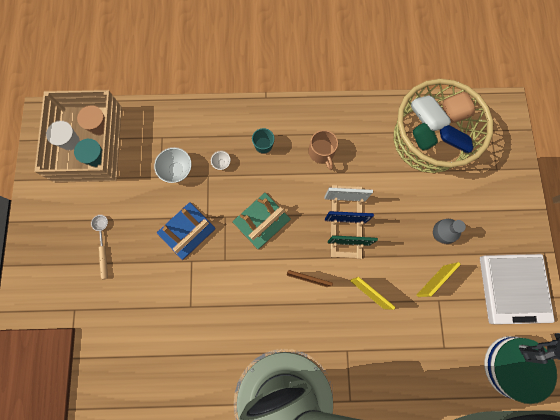

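View pics/side0.png

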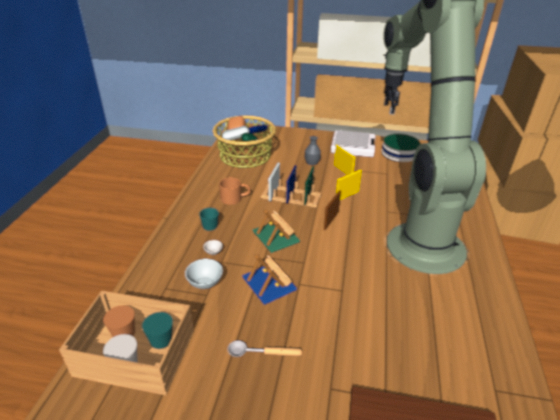

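Top: in the rack, white dish at (348,193), blue at (348,217), green at (352,241). The blue stand is at (186,231), the green at (262,221). The look-alikes are brown (308,278), yellow (374,293) and (438,280), plus dark bits in the basket (425,135) and (455,138) and plates at (525,370). I choose the two in the rack. Next is an enlarged crop to read pixels.

```bash
python3 - <<'E'
import cv2,numpy as np
t=cv2.imread("pics/top0.png"); s=cv2.imread("pics/side0.png")
def crop(im,x,y,w,h,k):
    c=cv2.resize(im[y:y+h,x:x+w],None,fx=k,fy=k,interpolation=cv2.INTER_CUBIC)
    for i in range(0,w,10):
        cv2.line(c,(i*k,0),(i*k,4 if (x+i)%50 else 12),(0,0,255),1)
    for j in range(0,h,10): cv2.line(c,(0,j*k),(4 if (y+j)%50 else 12,j*k),(0,0,255),1)
    return c
a=crop(t,150,180,160,85,5)
b=np.zeros((85*5//5*3+20,0,3))
cv2.imwrite("pics/ca.png",a)
cv2.imwrite("pics/cb.png",crop(t,310,175,80,90,6))
E
```

```text
(no output)
```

View pics/ca.png

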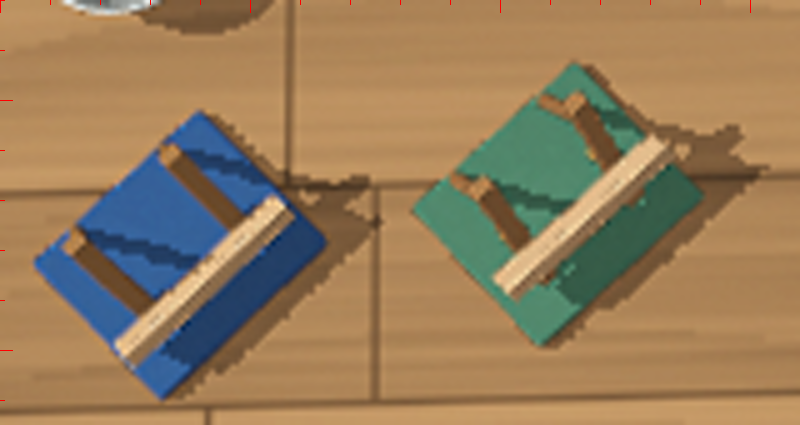

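View pics/cb.png

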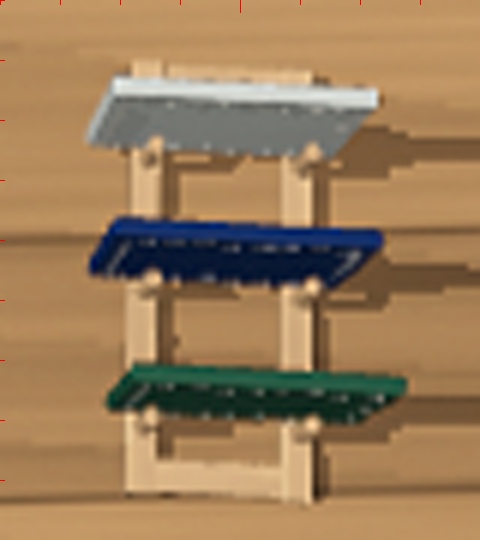

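Blue slab corners: (190,202), (215.6,228), (182.6,260), (156.6,232.6). Green slab corners: (265,192.4), (290,219), (258.5,249), (232.5,222). The ledges lie on the lower-right side. The top edge centres are about (351.3,213.7) for blue and (355,238) for green.

```bash
cat > h.py <<'E'
import numpy as np
from workcell import monitor, grab_frame, camera_model, bot
from scipy.spatial.transform import Rotation as Ro
def cam(name,obs=None):
    m=camera_model(name); f=210/np.tan(np.radians(m["vfov"]/2))
    if name=="wrist":
        T=np.eye(4); T[:3,:3]=Ro.from_euler("xyz",obs["tool_rot"]).as_matrix(); T[:3,3]=obs["position"]
        C=np.linalg.inv(T@m["T_tool_cam"]); R,t=C[:3,:3],C[:3,3]
    else: R,t=np.array(m["R"]),np.array(m["t"])
    return f,m["cx"],m["cy"],R,t
def ray(c,p):
    f,cx,cy,R,t=c
    return -R.T@t, R.T@np.array([(p[0]-cx)/f,(p[1]-cy)/f,1])
def atz(c,p,z):
    o,d=ray(c,p); return o+d*(z-o[2])/d[2]
def proj(c,X):
    f,cx,cy,R,t=c; v=R@np.array(X)+t; return np.array([cx+f*v[0]/v[2],cy+f*v[1]/v[2]])
def tri(obs):
    A=np.zeros((3,3));b=np.zeros(3)
    for c,p in obs:
        o,d=ray(c,p);d=d/np.linalg.norm(d);P=np.eye(3)-np.outer(d,d);A+=P;b+=P@o
    X=np.linalg.solve(A,b); return X,[np.round(proj(c,X)-p,1) for c,p in obs]
E
python3 - <<'E'
from h import *
np.set_printoptions(precision=4,suppress=True)
t=cam("top"); s=cam("side")
o=lambda x,y,ox,oy,k:(ox+x/k-.4,oy+y/k-.4)
for n,C in (("blue",[(200,110),(328,240),(163,400),(33,263)]),("green",[(575,60),(704,192),(542,348),(411,212)])):
    W=np.array([atz(t,o(*p,150,180,5),.012) for p in C])
    print(n,W.mean(0),"sides",np.linalg.norm(np.roll(W,-1,0)-W,axis=1))
    for i,j in ((1,2),(0,3)): d=W[i]-W[j]; print("  130side yaw of y axis",np.arctan2(d[1],d[0]))
    for i,j in ((1,0),(2,3)): d=W[i]-W[j]; print("  front yaw",np.arctan2(d[1],d[0]))
for n,C in (("blue",[(116,226),(383,240)]),("green",[(135,373),(407,386)]),("white",[(116,84),(379,98)])):
    W=np.array([atz(t,o(*p,310,175,6),.117) for p in C]); d=W[1]-W[0]
    print(n,W.mean(0),np.linalg.norm(d),np.arctan2(d[1],d[0]), proj(s,W.mean(0)))
W=[atz(t,o(*p,310,175,6),.012) for p in [(143,497),(305,503)]];print(W)
E
python3 - <<'E'
import cv2
s=cv2.imread("pics/side0.png")
a=cv2.resize(s[155:305,235:335],None,fx=4,fy=4,interpolation=cv2.INTER_CUBIC)
cv2.imwrite("pics/cs.png",a)
E
```

```text
blue [0.5021 0.2904 0.012 ] sides [0.1174 0.1383 0.1193 0.1383]
  130side yaw of y axis -0.7999314421726276
  130side yaw of y axis -0.8138020271424459
  front yaw -2.3786503309783686
  front yaw -2.3785834609600487
green [0.5282 0.0571 0.012 ] sides [0.1175 0.1397 0.118  0.141 ]
  130side yaw of y axis -0.8225391564544786
  130side yaw of y axis -0.8262904454568414
  front yaw -2.4065312488385393
  front yaw -2.3955398005608006
blue [ 0.5199 -0.2032  0.117 ] 0.12743638182385433 -1.64798324196045 [291.6026 172.2405]
green [ 0.4492 -0.2085  0.117 ] 0.1279867106671248 -1.642916163353401 [309.6904 173.5629]
white [ 0.5902 -0.207   0.117 ] 0.12729578688937593 -1.6491936615221152 [274.241  169.7649]
[array([ 0.4066, -0.1609,  0.012 ]), array([ 0.4015, -0.2431,  0.012 ])]
```

View pics/cs.png

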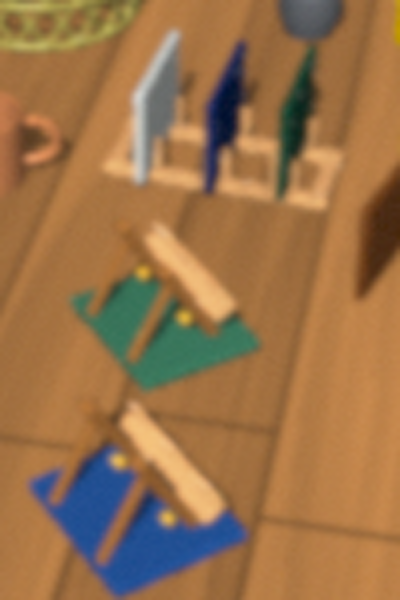

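The side crop shows both stands from behind with their planks raised, blue's top end near (267,256) and green's near (272,212). The three rack dishes are in the order white, blue, green. The geometry agrees: slabs measure 118x139 mm and dishes 128 mm wide at 70 mm pitch. Next I go for close wrist views of the stands.

Call:
move_arm:
  moves:
    - [350,350,55,1.2]
    - [350,350,55,1.2]
    - [350,350,55,1.2]
    - [350,350,55,1.2]
    - [350,350,55,1.2]
    - [350,350,55,1.2]
    - [350,350,55,1.2]
    - [350,350,55,1.2]
    - [350,350,55,1.2]

```text
clock: 1.27
position: [0.5201, -0.2479, 0.3005]
tool_rot: [3.14, -0.002, 1.477]
force: [-0.3, -0.8, -0.6]
grip_width: 0.0851
finger_force: 0.0
```

Call:
move_arm:
  moves:
    - [52,266,-50,0.84]
    - [52,266,-50,0.84]
    - [52,266,-50,0.84]
    - [52,266,-50,0.84]
    - [52,266,-50,0.84]
    - [52,266,-50,0.84]
    - [52,266,-50,0.84]

```text
clock: 2.15
position: [0.5691, 0.012, 0.2502]
tool_rot: [-3.141, 0.0, 2.308]
force: [-0.3, -0.9, 0.3]
grip_width: 0.0854
finger_force: 0.0
```

```bash
cat > shot.py <<'E'
import sys,pickle,cv2
from h import *
o=monitor.observe(); im=grab_frame("wrist")
cv2.imwrite(f"pics/{sys.argv[1]}.png",im); pickle.dump(o,open(f"pics/{sys.argv[1]}.pkl","wb"))
print(o["clock"],o["position"],o["tool_rot"])
E
python3 shot.py gA
```

```text
2.15 [0.56913315 0.01200843 0.25022576] [-3.14078512e+00  4.67477900e-04  2.30755311e+00]
```

Call:
move_arm:
  moves:
    - [-90,-80,0,0]
    - [-90,-80,0,0]
    - [-90,-80,0,0]
    - [-90,-80,0,0]

```text
clock: 2.7
position: [0.4795, -0.0671, 0.2508]
tool_rot: [3.141, 0.001, 2.308]
force: [0.8, 0.5, 0.4]
grip_width: 0.0855
finger_force: 0.0
```

```bash
python3 shot.py gB
```

```text
2.7 [ 0.47948665 -0.0671189   0.25080258] [3.14103476e+00 1.08435928e-03 2.30823981e+00]
```

Call:
move_arm:
  moves:
    - [-26,233,0,0.02]
    - [-26,233,0,0.02]
    - [-26,233,0,0.02]
    - [-26,233,0,0.02]
    - [-26,233,0,0.02]
    - [-26,233,0,0.02]

```text
clock: 3.5
position: [0.4533, 0.167, 0.2501]
tool_rot: [-3.141, -0.0, 2.331]
force: [0.5, -0.4, -1.6]
grip_width: 0.0856
finger_force: 0.0
```

```bash
python3 shot.py bB
```

```text
3.5 [0.45329734 0.1670174  0.25008062] [-3.14124454e+00 -2.89165852e-04  2.33148472e+00]
```

Call:
move_arm:
  moves:
    - [90,80,0,0]
    - [90,80,0,0]
    - [90,80,0,0]
    - [90,80,0,0]

```text
clock: 4.05
position: [0.543, 0.2456, 0.2498]
tool_rot: [-3.14, -0.0, 2.33]
force: [-0.0, -0.1, -0.6]
grip_width: 0.0855
finger_force: 0.0
```

```bash
python3 shot.py bA; python3 - <<'E'
import cv2,numpy as np,pickle
from h import *
org={"blue":(.5021,.2904,-2.379),"green":(.5282,.0571,-2.398)}
T=[]
for n,s in (("gA","green"),("gB","green"),("bA","blue"),("bB","blue")):
    im=cv2.imread(f"pics/{n}.png"); o=pickle.load(open(f"pics/{n}.pkl","rb"))
    x,y,a=org[s]; c=proj(cam("wrist",o),(x+.035*np.cos(a),y+.035*np.sin(a),.05))
    print(n,c,proj(cam("wrist",o),(x,y,.012)))
    x0=int(np.clip(c[0]-100,0,360));y0=int(np.clip(c[1]-75,0,270)); print(x0,y0)
    T.append(cv2.resize(im[y0:y0+150,x0:x0+200],(400,300),interpolation=cv2.INTER_CUBIC))
cv2.imwrite("pics/tile.png",np.vstack([np.hstack(T[:2]),np.hstack(T[2:])]))
E
```

```text
4.05 [0.54302411 0.24563224 0.2498331 ] [-3.14043697e+00 -1.42918799e-04  2.32969580e+00]
gA [248.93222029 131.45951559] [282.22389647 130.01986984]
148 56
gB [361.96351464 132.84837196] [383.565506   131.27013843]
261 57
bA [250.04638176 131.73253527] [283.25977485 130.38135388]
150 56
bB [362.8485789  136.36797725] [384.36422525 134.60805066]
262 61
```

View pics/tile.png

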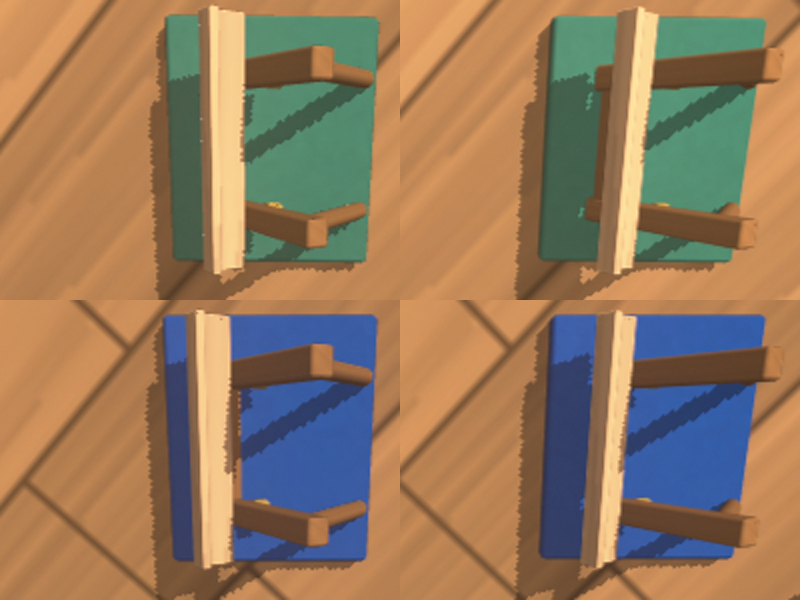

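```bash
python3 - <<'E'
import cv2,numpy as np,pickle
T=[]
for n,x0,y0 in (("gA",235,106),("gB",355,106),("bA",230,106),("bB",345,106)):
    im=cv2.imread(f"pics/{n}.png")
    T.append(cv2.resize(im[y0:y0+30,x0:x0+40],(400,300),interpolation=cv2.INTER_NEAREST))
    g=im[y0+15-3:y0+15+4,x0:x0+40].astype(int).sum(2).mean(0)/3
    print(n,x0,g.astype(int).tolist())
cv2.imwrite("pics/tile2.png",np.vstack([np.hstack(T[:2]),np.hstack(T[2:])]))
E
```

```text
gA 235 [79, 79, 79, 79, 79, 79, 80, 80, 80, 80, 80, 80, 80, 93, 100, 103, 109, 110, 147, 199, 206, 205, 196, 195, 198, 199, 200, 200, 200, 200, 199, 199, 198, 172, 135, 116, 110, 114, 115, 115]
gB 355 [80, 80, 80, 80, 80, 76, 72, 72, 73, 74, 101, 107, 105, 107, 110, 114, 115, 115, 114, 174, 208, 211, 210, 208, 207, 207, 206, 203, 167, 113, 101, 102, 98, 90, 82, 79, 79, 79, 79, 78]
bA 230 [88, 88, 88, 76, 71, 72, 74, 75, 74, 74, 74, 74, 74, 73, 82, 94, 97, 102, 104, 151, 195, 200, 199, 183, 188, 192, 193, 194, 194, 194, 194, 193, 174, 132, 115, 101, 82, 77, 76, 98]
bB 345 [72, 72, 72, 72, 73, 72, 73, 72, 72, 73, 72, 73, 95, 100, 99, 101, 104, 106, 106, 106, 136, 193, 203, 204, 196, 196, 197, 197, 183, 139, 115, 111, 107, 107, 106, 105, 105, 103, 104, 104]
```

View pics/tile2.png

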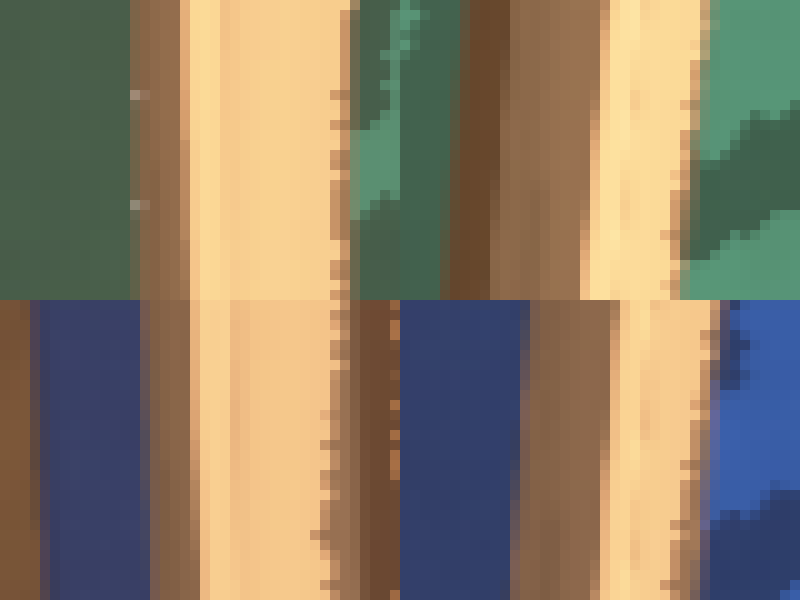

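The wrist views show slab corners, rails and ledges clearly. The ledge bands in gA run front face u≈248–253, lip top 253–257, shelf 257–269. In bA they are 244–249, 249–253 and 253–263. Now I fit them.

```bash
cat > fit.py <<'E'
import pickle
from h import *
from scipy.optimize import least_squares
np.set_printoptions(precision=4,suppress=True)
V={"green":(("gA",(148,56),[(165,17),(378,17),(365,262),(173,262)],[248,253,257,269]),
            ("gB",(261,57),[(155,17),(365,20),(335,262),(141,260)],[364.8,374,None,None])),
   "blue":(("bA",(150,56),[(165,16),(378,15),(365,260),(173,260)],[244,248.9,252.7,262.8]),
           ("bB",(262,61),[(155,16),(365,18),(335,257),(141,258)],[356.8,365.3,None,None]))}
CR=[(.06,-.07),(-.06,-.07),(-.06,.07),(.06,.07)]
def rest(ox,oy,a,p):
    R=Ro.from_euler("zy",[0,0]).as_matrix()
    c,s=np.cos(np.pi/6),np.sin(np.pi/6)
    q=np.array([.035+p[0]*c-p[2]*s,p[1],.012+p[0]*s+p[2]*c])
    return np.array([ox+np.cos(a)*q[0]-np.sin(a)*q[1],oy+np.sin(a)*q[0]+np.cos(a)*q[1],q[2]])
if __name__=="__main__":
  g={"blue":(.5021,.2904,-2.379),"green":(.5282,.0571,-2.398)}
  for s in V:
    for xo in (.018,.023):
      def res(p,parts=False):
        r=[]
        for n,o,C,E in V[s]:
            c=cam("wrist",pickle.load(open(f"pics/{n}.pkl","rb")))
            for (a,b),px in zip(CR,C):
                X=(p[0]+np.cos(p[2])*a-np.sin(p[2])*b,p[1]+np.sin(p[2])*a+np.cos(p[2])*b,p[4])
                r+=list(proj(c,X)-np.array(px)/2-np.array(o)+.25)
            for (x,dz),u in zip(((xo,-.006),(xo,.008),(xo-.005,.008),(0,0)),E):
                if u is None: continue
                P=[proj(c,rest(*p[:3],(x,y,p[3]+dz))) for y in (-.06,.06)]
                k=(121-P[0][1])/(P[1][1]-P[0][1]); r.append(P[0][0]+k*(P[1][0]-P[0][0])-u+.5)
        return np.array(r)
      f=least_squares(res,[*g[s],.03,.012]); print(s,xo,f.x,f.cost); print("  ",f.fun.round(1))
E
python3 fit.py
```

```text
green 0.018 [ 0.5281  0.0588 -2.4107  0.0356  0.0098] 17.800730324191992
   [-0.6 -0.6  0.5  0.   0.8  0.4  0.3 -0.   1.8  2.4  2.8 -1.4 -1.7 -0.1
  0.5 -0.9 -1.8  0.5 -0.9  1.  -2.  -1.3]
green 0.023 [ 0.5283  0.059  -2.4108  0.0413  0.0094] 7.592026877448159
   [-0.3 -0.5  0.7  0.1  1.   0.4  0.6 -0.1 -0.2  0.5  1.1  1.3 -1.5 -0.1
  0.6 -0.9 -1.7  0.4 -0.7  0.9 -1.3 -0.4]
blue 0.018 [ 0.5019  0.2934 -2.3851  0.02    0.0082] 16.292344547433604
   [-0.8 -0.3  0.   0.4  0.6  0.6  0.3  0.4  1.8  2.1  2.6  0.2 -1.4 -0.6
  0.3 -1.2 -1.6  0.9 -0.4  0.1 -2.3 -1.6]
blue 0.023 [ 0.5021  0.2936 -2.3851  0.026   0.0078] 10.602592667082638
   [-0.5 -0.2  0.2  0.4  0.7  0.5  0.6  0.4 -0.1  0.3  1.   2.9 -1.2 -0.6
  0.4 -1.2 -1.6  0.8 -0.3  0.  -1.7 -0.8]
```

The fit favours the lip at x 18–23 mm, with ledges at h≈26 mm for blue and 41 mm for green. Side-view projections of the dish tops at z = 0.117 agree with the crop to within 1 px. Now the green dish.

Call:
move_arm:
  moves:
    - [-94,-455,0,-0.83]
    - [-94,-455,0,-0.83]
    - [-94,-455,0,-0.83]
    - [-94,-455,0,-0.83]
    - [-94,-455,0,-0.83]
    - [-94,-455,0,-0.83]
    - [-94,-455,0,-0.83]
    - [-94,-455,0,-0.83]
    - [-94,-455,-50,-0.83]
    - [-94,-455,-50,-0.83]
    - [-94,-455,-50,-0.83]
  gripper: 0.5
  newtons: 40

```text
clock: 5.48
position: [0.4493, -0.2082, 0.2018]
tool_rot: [3.141, 0.0, 1.501]
force: [0.7, 0.4, 0.8]
grip_width: 0.0426
finger_force: 0.0
```

```bash
python3 shot.py rk; python3 - <<'E'
import cv2,pickle
from h import *
im=cv2.imread("pics/rk.png"); c=cam("wrist",pickle.load(open("pics/rk.pkl","rb")))
for n,X in (("g",(.4492,-.2085,.117)),("b",(.5199,-.2032,.117)),("w",(.5902,-.207,.117))):
    x,y=proj(c,X); print(n,x,y); cv2.circle(im,(int(x),int(y)),4,(0,0,255),1)
    # edge ends
    for s in(-1,1):
        p=proj(c,np.array(X)+s*.065*np.array([.072,.997,0])); cv2.circle(im,tuple(int(v) for v in p),3,(0,255,255),1)
cv2.imwrite("pics/rk2.png",im)
E
```

```text
5.475 [ 0.44932574 -0.20821406  0.20180977] [3.14065818e+00 3.97286837e-04 1.50086278e+00]
g 283.72141215518457 221.56145088669345
b 379.27806710269243 208.26084189974588
w 475.419661114763 206.6934732080903
```

View pics/rk2.png

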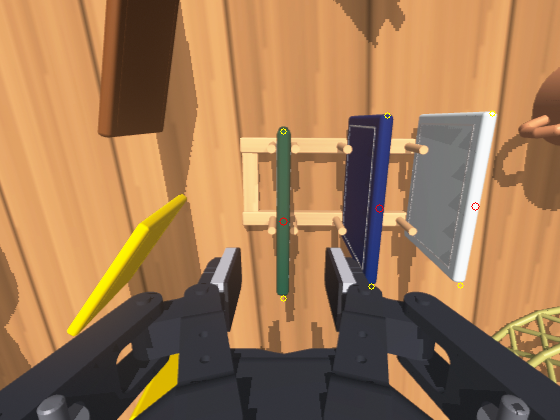

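Predicted dish edges overlay the picture within 3 px (green at (283,127)–(283,296), blue and white likewise). The fingers straddle the green dish centrally, so I descend.

Call:
move_arm:
  moves:
    - [0,1,-50,0]
    - [0,1,-85,0]
    - [0,1,-98,0]
    - [0,1,-98,0]
    - [0,1,-98,0]

```text
clock: 6.15
position: [0.45, -0.2075, 0.1038]
tool_rot: [3.14, 0.001, 1.501]
force: [-0.1, -0.3, -0.4]
grip_width: 0.0429
finger_force: 0.0
```

Call:
move_arm:
  moves:
    - [0,0,0,0]
    - [0,0,0,0]
    - [0,0,0,0]
    - [0,0,0,0]
    - [0,0,0,0]
  gripper: 0.0

```text
clock: 6.78
position: [0.4496, -0.2075, 0.103]
tool_rot: [3.14, 0.001, 1.5]
force: [-1.9, 0.2, 8.8]
grip_width: 0.0093
finger_force: 39.4
```

Call:
move_arm:
  moves:
    - [0,0,15,0]
    - [0,0,40,0]
    - [0,0,80,0]
    - [0,0,120,0]
    - [0,0,150,0]
    - [0,0,150,0]
    - [0,0,150,0]

```text
clock: 7.65
position: [0.4486, -0.2071, 0.2518]
tool_rot: [-3.141, -0.0, 1.501]
force: [-0.0, -0.6, -3.7]
grip_width: 0.0093
finger_force: 39.8
```

Call:
move_arm:
  moves:
    - [68,255,0,0.806]
    - [68,255,0,0.806]
    - [68,255,0,0.806]
    - [68,255,0,0.806]
    - [68,255,0,0.806]
    - [68,255,0,0.806]
    - [68,255,-40,0.806]
    - [68,255,-70,0.806]
    - [68,255,-86,0.806]
    - [68,255,-86,0.806]
    - [68,255,-86,0.806]

```text
clock: 9.02
position: [0.5176, 0.0476, 0.1672]
tool_rot: [3.141, 0.001, 2.306]
force: [-0.5, 0.7, -3.1]
grip_width: 0.0091
finger_force: 39.9
```

```bash
python3 - <<'E'
from workcell import *
o=monitor.observe();print(o["position"],o["tool_rot"],o["force"],o["moment"])
E
```

```text
[0.51764554 0.04757126 0.16720536] [3.14074237e+00 7.89293236e-04 2.30596186e+00] [-0.49837409  0.67661631 -3.06735643] [-0.0124875   0.00528539  0.01467233]
```

Call:
move_arm:
  moves:
    - [4,3.5,0,0]
    - [5.2,4.7,0,0]
    - [6.3,5.7,0,0]
    - [6.7,6,0,0]
    - [6.7,6,0,0]

```text
clock: 9.65
position: [0.5238, 0.0538, 0.1663]
tool_rot: [-3.141, -0.0, 2.307]
force: [0.2, -0.0, -3.2]
grip_width: 0.0093
finger_force: 39.9
```

Call:
move_arm:
  moves:
    - [0.7,0.7,0,0]
    - [1.5,1.3,0,0]
    - [1.5,1.3,0,0]

```text
clock: 10.02
position: [0.5254, 0.0551, 0.1663]
tool_rot: [-3.141, -0.0, 2.307]
force: [0.4, -0.6, -3.2]
grip_width: 0.0093
finger_force: 40.0
```

Call:
move_arm:
  moves:
    - [0.7,0.7,0,0]
    - [1.5,1.3,0,0]
    - [1.5,1.3,0,0]

```text
clock: 10.4
position: [0.5263, 0.056, 0.1661]
tool_rot: [-3.14, -0.0, 2.307]
force: [-4.7, -2.8, -0.3]
grip_width: 0.0093
finger_force: 40.5
```

Call:
move_arm:
  moves:
    - [-1.7,-1.5,0,0]
    - [-3.6,-3.2,-4.3,0]
    - [-5.4,-4.9,-8.7,0]
    - [-7.3,-6.5,-13,0]
    - [-8.4,-7.5,-15.6,0]
    - [-8.4,-7.5,-15.6,0]

```text
clock: 11.15
position: [0.5183, 0.0488, 0.1505]
tool_rot: [-3.141, -0.0, 2.307]
force: [-0.1, -0.1, -2.0]
grip_width: 0.0089
finger_force: 39.9
```

Call:
move_arm:
  moves:
    - [-0.4,-0.3,-0.9,0]
    - [-0.7,-0.7,-1.7,0]
    - [-1.1,-1.0,-2.6,0]
    - [-1.1,-1.0,-2.6,0]

```text
clock: 11.65
position: [0.5173, 0.0478, 0.148]
tool_rot: [-3.142, -0.0, 2.307]
force: [0.2, 0.0, -4.0]
grip_width: 0.0091
finger_force: 39.9
```

Call:
move_arm:
  moves:
    - [-0.4,-0.3,-0.9,0]
    - [-0.7,-0.7,-1.7,0]
    - [-1.1,-1.0,-2.6,0]
    - [-1.1,-1.0,-2.6,0]

```text
clock: 12.15
position: [0.5163, 0.0468, 0.1455]
tool_rot: [-3.142, -0.0, 2.307]
force: [0.7, 0.6, -2.9]
grip_width: 0.0091
finger_force: 40.0
```

Call:
move_arm:
  moves:
    - [-0.4,-0.3,-0.9,0]
    - [-0.7,-0.7,-1.7,0]
    - [-0.7,-0.7,-1.7,0]

```text
clock: 12.52
position: [0.5164, 0.0465, 0.1446]
tool_rot: [3.14, 0.001, 2.307]
force: [0.1, 0.0, 11.2]
grip_width: 0.0092
finger_force: 42.2
```

Call:
move_arm:
  moves:
    - [-0.4,-0.3,-0.9,0]
    - [-0.7,-0.7,-1.7,0]
    - [-0.7,-0.7,-1.7,0]

```text
clock: 12.9
position: [0.5167, 0.0464, 0.1443]
tool_rot: [3.138, 0.003, 2.307]
force: [-2.3, 1.1, 36.1]
grip_width: 0.0088
finger_force: 45.9
```

Landed at h≈41.5 mm, as vision predicted. I ease off the press, then open slightly so the dish can lean on the rear finger.

Call:
move_arm:
  moves:
    - [0.4,0.4,1,0]
    - [0.8,0.7,1.9,0]
    - [0.8,0.7,1.9,0]

```text
clock: 13.28
position: [0.5164, 0.0464, 0.1446]
tool_rot: [3.14, 0.001, 2.307]
force: [1.6, -0.7, 10.3]
grip_width: 0.0092
finger_force: 42.0
```

Call:
move_arm:
  moves:
    - [0,0,0,0]
    - [0,0,0,0]
    - [0,0,0,0]
    - [0,0,0,0]
  gripper: 0.18

```text
clock: 13.78
position: [0.5156, 0.0462, 0.1439]
tool_rot: [-3.141, -0.0, 2.307]
force: [-0.3, 0.2, -0.5]
grip_width: 0.0153
finger_force: 0.0
```

Call:
move_arm:
  moves:
    - [3,2.7,0,0]
    - [6,5.4,0,0]
    - [9,8.1,0,0]
    - [12,10.8,0,0]
    - [15,13.5,0,0]
    - [17.8,16.1,0,0]
    - [17.8,16.1,0,0]
  gripper: 0.25

```text
clock: 14.65
position: [0.5336, 0.0625, 0.144]
tool_rot: [3.141, -0.0, 2.307]
force: [0.6, 0.6, 0.3]
grip_width: 0.0213
finger_force: 0.4
```

```bash
python3 - <<'E'
import cv2
from h import *
print(monitor.observe()["force"])
im=grab_frame("side"); w=grab_frame("wrist")
a=cv2.resize(im[190:260,230:323],(400,300),interpolation=cv2.INTER_CUBIC)
cv2.imwrite("pics/chk1.png",np.hstack([a,cv2.resize(w,(400,300),interpolation=cv2.INTER_AREA)]))
E
```

```text
[0.55090855 0.62680895 0.28054451]
```

View pics/chk1.png

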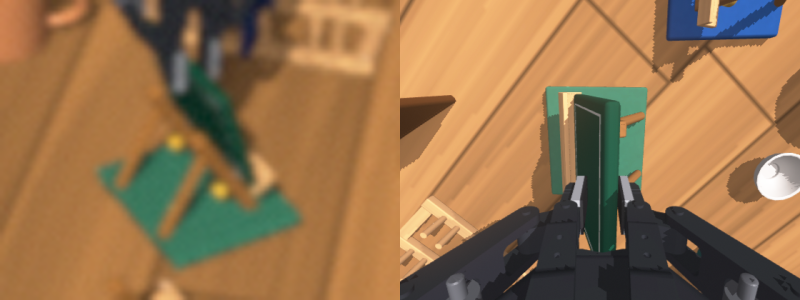

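The green dish is leaning back between the fingers with its foot on the ledge. I continue lowering it onto the rails.

Call:
move_arm:
  moves:
    - [3,2.7,0,0]
    - [6,5.4,0,0]
    - [9,8.1,0,0]
    - [11,10,0,0]
    - [13,11.8,0,0]
    - [15,13.6,0,0]
    - [16.5,15,0,0]
    - [16.5,15,0,0]
  gripper: 0.26

```text
clock: 15.75
position: [0.55, 0.0774, 0.144]
tool_rot: [-3.142, -0.0, 2.307]
force: [-0.1, 0.7, -0.4]
grip_width: 0.0223
finger_force: 0.0
```

Call:
move_arm:
  moves:
    - [0.5,0.5,0,0]
    - [1,0.9,0,0]
    - [1,0.9,0,0]
    - [1,0.9,0,0]
  gripper: 0.34

```text
clock: 16.25
position: [0.5509, 0.0782, 0.144]
tool_rot: [-3.142, 0.0, 2.307]
force: [-1.0, 0.7, -0.6]
grip_width: 0.0293
finger_force: 0.0
```

Call:
move_arm:
  moves:
    - [0,0,4,0]
    - [0,0,12,0]
    - [0,0,25,0]
    - [0,0,45,0]
    - [0,0,80,0]
    - [0,0,106,0]
    - [0,0,106,0]

```text
clock: 17.12
position: [0.5518, 0.0784, 0.2526]
tool_rot: [3.139, 0.002, 2.307]
force: [-0.1, -0.2, -1.2]
grip_width: 0.029
finger_force: 0.0
```

Call:
move_arm:
  moves:
    - [-31,-280,0,-0.81]
    - [-31,-280,0,-0.81]
    - [-31,-280,0,-0.81]
    - [-31,-280,0,-0.81]
    - [-31,-280,0,-0.81]
    - [-31,-280,0,-0.81]
    - [-31,-280,0,-0.81]
    - [-31,-280,0,-0.81]
  gripper: 0.5

```text
clock: 18.12
position: [0.5203, -0.2005, 0.25]
tool_rot: [3.142, -0.0, 1.499]
force: [0.8, 0.8, -0.4]
grip_width: 0.0427
finger_force: 0.0
```

```bash
cat > chk.py <<'E'
import cv2,sys
from h import *
from fit import rest
np.set_printoptions(precision=1,suppress=True)
S={"green":(.5282,.058,-2.405,.0415),"blue":(.5021,.292,-2.382,.026)}
def corners(c,s):
    ox,oy,a,h=S[s]; return np.array([proj(c,rest(ox,oy,a,(.010,y,h+z))) for y,z in ((-.065,0),(-.065,.105),(.065,.105),(.065,0))])
o=monitor.observe()
for s in sys.argv[2:]:
  for n in sys.argv[1].split(","):
    im=grab_frame(n); cv2.imwrite(f"pics/chk_{s}_{n}.png",im); P=corners(cam(n,o),s)
    hsv=cv2.cvtColor(im,cv2.COLOR_BGR2HSV); ch=im.astype(int)
    b,g,r=ch[...,0],ch[...,1],ch[...,2]
    m=((g>r+15)&(g>b)&(g<105)) if s=="green" else ((b>r+25)&(b>g+15)&(b<135))
    z=np.zeros(m.shape,np.uint8); cv2.fillConvexPoly(z,P.astype(np.int32),255); z=cv2.dilate(z,np.ones((15,15)))
    m=(m&(z>0)).astype(np.uint8)
    cs,_=cv2.findContours(cv2.morphologyEx(m,cv2.MORPH_CLOSE,np.ones((3,3))),0,2); k=max(cs,key=cv2.contourArea)
    q=cv2.boxPoints(cv2.minAreaRect(k)); ap=cv2.approxPolyDP(k,4,True)[:,0]
    print(s,n,"pred",P.tolist(),"area",cv2.contourArea(k),cv2.contourArea(P.astype(np.float32)),"poly",ap.tolist())
E
python3 chk.py top,side green
```

```text
green top pred [[249.89118175366167, 237.46818584085162], [235.26894141971107, 218.81359901794775], [269.21315891518526, 187.836998746517], [281.38532709226223, 208.17097623020064]] area 998.0 1041.5868023593212 poly [[268, 187], [235, 216], [249, 234], [280, 207]]
green side pred [[291.17056925409594, 233.07672334889986], [278.40722494339377, 216.6732851348581], [259.3503760346647, 197.2738774493824], [272.304251270678, 213.68389636294648]] area 19.0 61.69044818775728 poly [[260, 200], [278, 220]]
```

Green lies flat: the top and side outlines match the model to about 1–3 px. Now the blue dish.

Call:
move_arm:
  moves:
    - [0,-1,-55,0]
    - [0,-1,-105,0]
    - [0,-1,-135,0]
    - [0,-1,-147,0]
    - [0,-1,-147,0]
    - [0,-1,-147,0]

```text
clock: 18.98
position: [0.5207, -0.2029, 0.1043]
tool_rot: [3.14, 0.001, 1.497]
force: [0.6, -1.0, -0.3]
grip_width: 0.0428
finger_force: 0.0
```

Call:
move_arm:
  moves:
    - [0,0,0,0]
    - [0,0,0,0]
    - [0,0,0,0]
    - [0,0,0,0]
    - [0,0,0,0]
  gripper: 0.0

```text
clock: 19.6
position: [0.5203, -0.203, 0.1038]
tool_rot: [3.141, 0.0, 1.496]
force: [-1.9, 0.3, 8.1]
grip_width: 0.0095
finger_force: 39.6
```

Call:
move_arm:
  moves:
    - [0,0,15,0]
    - [0,0,40,0]
    - [0,0,80,0]
    - [0,0,120,0]
    - [0,0,150,0]
    - [0,0,150,0]
    - [0,0,150,0]

```text
clock: 20.48
position: [0.5195, -0.2028, 0.2526]
tool_rot: [-3.141, -0.0, 1.497]
force: [0.7, -0.6, -2.3]
grip_width: 0.0095
finger_force: 39.5
```

Call:
move_arm:
  moves:
    - [0,20,35,0]
    - [-34,479,35,0.833]
    - [-34,479,35,0.833]
    - [-34,479,35,0.833]
    - [-34,479,35,0.833]
    - [-34,479,35,0.833]
    - [-34,479,35,0.833]
    - [-34,479,35,0.833]
    - [-34,479,35,0.833]
    - [-34,479,35,0.833]
    - [-34,479,35,0.833]

```text
clock: 21.85
position: [0.4859, 0.2752, 0.2872]
tool_rot: [-3.14, -0.0, 2.329]
force: [-0.2, -0.4, -3.2]
grip_width: 0.0091
finger_force: 39.7
```

Call:
move_arm:
  moves:
    - [0,0,-50,0]
    - [0,0,-95,0]
    - [0,0,-125,0]
    - [0,0,-134,0]
    - [0,0,-134,0]
    - [0,0,-134,0]

```text
clock: 22.6
position: [0.4866, 0.2763, 0.1552]
tool_rot: [3.14, 0.001, 2.329]
force: [-0.4, 0.2, -2.0]
grip_width: 0.0093
finger_force: 39.7
```

Call:
move_arm:
  moves:
    - [2,1.9,0,0]
    - [4,3.8,0,0]
    - [5.4,5.1,0,0]
    - [6.5,6.2,0,0]
    - [6.5,6.2,0,0]

```text
clock: 23.22
position: [0.4925, 0.2825, 0.154]
tool_rot: [-3.142, -0.0, 2.33]
force: [-0.4, -0.4, -3.4]
grip_width: 0.0093
finger_force: 39.7
```

Call:
move_arm:
  moves:
    - [0.7,0.7,0,0]
    - [1.4,1.4,0,0]
    - [1.4,1.4,0,0]

```text
clock: 23.6
position: [0.4939, 0.2839, 0.154]
tool_rot: [3.142, -0.0, 2.33]
force: [-0.6, -0.3, -2.8]
grip_width: 0.0093
finger_force: 39.7
```

Call:
move_arm:
  moves:
    - [0.7,0.7,0,0]
    - [1.4,1.4,0,0]
    - [1.4,1.4,0,0]

```text
clock: 23.98
position: [0.495, 0.2848, 0.1538]
tool_rot: [-3.14, 0.0, 2.33]
force: [-3.2, -3.4, 0.5]
grip_width: 0.0099
finger_force: 40.3
```

Call:
move_arm:
  moves:
    - [-1.7,-1.6,0,0]
    - [-3.5,-3.3,-4.3,0]
    - [-5.3,-5.0,-8.7,0]
    - [-7.1,-6.8,-13,0]
    - [-8.6,-8.1,-16.5,0]
    - [-8.6,-8.1,-16.5,0]

```text
clock: 24.72
position: [0.4865, 0.277, 0.1372]
tool_rot: [-3.141, -0.0, 2.33]
force: [-0.6, -0.0, -2.6]
grip_width: 0.0093
finger_force: 39.7
```

Call:
move_arm:
  moves:
    - [-0.4,-0.3,-0.9,0]
    - [-0.7,-0.7,-1.7,0]
    - [-1.1,-1.0,-2.6,0]
    - [-1.1,-1.0,-2.6,0]

```text
clock: 25.22
position: [0.4856, 0.2761, 0.1349]
tool_rot: [-3.142, -0.0, 2.33]
force: [0.1, 0.3, -2.9]
grip_width: 0.0092
finger_force: 39.7
```

s = 22 mm; landing is expected at about 26.7.

Call:
move_arm:
  moves:
    - [-0.4,-0.3,-0.9,0]
    - [-0.7,-0.7,-1.7,0]
    - [-0.7,-0.7,-1.7,0]

```text
clock: 25.6
position: [0.4851, 0.2757, 0.1335]
tool_rot: [3.141, 0.0, 2.33]
force: [1.0, 1.0, 2.5]
grip_width: 0.0098
finger_force: 40.6
```

Call:
move_arm:
  moves:
    - [-0.3,-0.2,-0.6,0]
    - [-0.5,-0.4,-1.1,0]
    - [-0.5,-0.4,-1.1,0]

```text
clock: 25.98
position: [0.4852, 0.2758, 0.1333]
tool_rot: [3.139, 0.001, 2.33]
force: [-0.4, -0.2, 18.3]
grip_width: 0.0093
finger_force: 42.8
```

Call:
move_arm:
  moves:
    - [0.3,0.2,0.6,0]
    - [0.5,0.4,1.1,0]
    - [0.5,0.4,1.1,0]

```text
clock: 26.35
position: [0.4851, 0.2757, 0.1335]
tool_rot: [3.141, -0.0, 2.33]
force: [0.7, 0.7, 6.9]
grip_width: 0.0095
finger_force: 41.1
```

Call:
move_arm:
  moves:
    - [0,0,0,0]
    - [0,0,0,0]
    - [0,0,0,0]
    - [0,0,0,0]
  gripper: 0.18

```text
clock: 26.85
position: [0.4848, 0.2753, 0.1331]
tool_rot: [-3.141, -0.0, 2.33]
force: [0.8, -0.9, -0.4]
grip_width: 0.0153
finger_force: 0.0
```

Call:
move_arm:
  moves:
    - [2.9,2.8,0,0]
    - [5.8,5.5,0,0]
    - [8.7,8.3,0,0]
    - [11.6,11,0,0]
    - [14.5,13.8,0,0]
    - [17.4,16.5,0,0]
    - [17.4,16.5,0,0]
  gripper: 0.25

```text
clock: 27.72
position: [0.5025, 0.2921, 0.1332]
tool_rot: [3.141, -0.0, 2.33]
force: [0.7, 0.4, -0.2]
grip_width: 0.0214
finger_force: 0.3
```

Call:
move_arm:
  moves:
    - [2.9,2.8,0,0]
    - [5.8,5.5,0,0]
    - [8.7,8.3,0,0]
    - [10.9,10.3,0,0]
    - [12.8,12.1,0,0]
    - [14.7,13.9,0,0]
    - [16.2,15.4,0,0]
    - [16.2,15.4,0,0]
  gripper: 0.26

```text
clock: 28.72
position: [0.5185, 0.3073, 0.1332]
tool_rot: [-3.141, -0.0, 2.33]
force: [0.2, -0.0, -0.2]
grip_width: 0.022
finger_force: 0.0
```

Call:
move_arm:
  moves:
    - [0.5,0.5,0,0]
    - [1,0.9,0,0]
    - [1,0.9,0,0]
    - [1,0.9,0,0]
  gripper: 0.34

```text
clock: 29.22
position: [0.5194, 0.3082, 0.1332]
tool_rot: [-3.142, 0.0, 2.33]
force: [-0.7, -0.3, -0.0]
grip_width: 0.0291
finger_force: 0.0
```

Call:
move_arm:
  moves:
    - [0,0,4,0]
    - [0,0,12,0]
    - [0,0,25,0]
    - [0,0,45,0]
    - [0,0,80,0]
    - [0,0,120,0]
    - [0,-60,150,0]
    - [0,-120,150,0]
    - [0,-180,150,0]
    - [0,-240,150,0]
    - [0,-300,150,0]
    - [0,-300,150,0]

```text
clock: 30.72
position: [0.5194, 0.0034, 0.2842]
tool_rot: [-3.141, 0.002, 2.323]
force: [-0.5, 0.8, 1.2]
grip_width: 0.0292
finger_force: 0.0
```

```bash
python3 chk.py top,side blue green; python3 - <<'E'
import cv2,numpy as np
t=cv2.imread("pics/chk_blue_top.png")[170:270,140:310]; s=cv2.imread("pics/chk_blue_side.png")[180:310,220:330]
cv2.imwrite("pics/fin.png",np.hstack([cv2.resize(t,(480,282),interpolation=3),cv2.resize(s,(239,282),interpolation=3)]))
E
```

```text
blue top pred [[174.08091949743897, 250.74355666905996], [153.83477717538202, 233.36754743447062], [188.5136620323247, 201.45985513275187], [206.15779280940424, 220.59133163844416]] area 1360.5 1197.138132784632 poly [[187, 201], [153, 231], [173, 249], [206, 219], [208, 224], [183, 248], [186, 252], [213, 227]]
blue side pred [[288.4891882624458, 283.6442680050238], [274.03624037586167, 268.24074787964776], [251.9653704426398, 243.31457336940832], [266.71131790241753, 259.1048677364867]] area 51.0 19.132409948157147 poly [[251, 246], [283, 281]]
green top pred [[249.89118175366167, 237.46818584085162], [235.26894141971107, 218.81359901794775], [269.21315891518526, 187.836998746517], [281.38532709226223, 208.17097623020064]] area 765.0 1041.5868023593212 poly [[261, 194], [235, 216], [249, 234], [272, 213]]
green side pred [[291.17056925409594, 233.07672334889986], [278.40722494339377, 216.6732851348581], [259.3503760346647, 197.2738774493824], [272.304251270678, 213.68389636294648]] area 18.0 61.69044818775728 poly [[260, 200], [279, 221]]
```

View pics/fin.png

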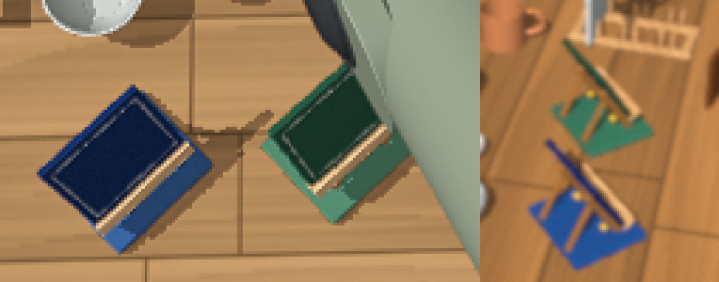

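Both dishes lie flat on the rails behind their lips and centred: blue in the crop at about (113,155), green at about (340,130), with outlines within 2–3 px of the model. The white dish is still in the rack.

```bash
python3 -c "
from workcell import bot
print(bot.job_done())"
```

```text
the job is handed in; nothing more can be done
None
```

The blue and green dishes are on the stands of their own colour, and the job is handed in at about 31 s on the clock. The last pictures showed both lying flat, centred and released, with the white dish still in the rack; the hand-in returned no verdict, and a first-landing push on the green ledge peaked near 39 N against the 60 N limit.

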